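# Turn the spice tier and slide the tin onto it

### The job

Turn the turntable's upper tier so that the opening in its rim squarely faces the end of the narrow green ledge. Then slide the wide steel tin along the ledge, without lifting it, through that opening until it stands wholly inside the tier's rim, flat on the tier, and leave the opening still facing the ledge. Do not bump the tin against the shaker or the salt cellar on that tier (they stay standing on it), and leave the jars, bottles and cans elsewhere standing where they are.

Things in the scene. Friction and masses are not known exactly. Their poses are not given: they have to be found in the camera images.
- upper_tier: Upper turntable tier: white disc, radius 110 mm, flat top 105 mm above the shelf; spins alone about its vertical axis (light friction, no stops). Rim lip 8 mm high, 4 mm thick, all round but for one opening 124 mm wide with blue ends. Across from it a blue post, diameter 14, from 105 to 155 mm height, 88 mm from the axis. Origin: on the axis at shelf height; x points to the opening's middle.
- tier_centre (a point): Centre of the upper tier's flat top, on the spin axis, 105 mm above the shelf.
- opening (a point): Middle of the opening in the upper tier's rim, 108 mm from the axis, at the height of the flat top.
- post (a point): Centre of the top of the blue finger post (height 155 mm) by which the upper tier is turned.
- ledge: Fixed pale-green wooden ledge: plank 60 mm wide, 255 mm long, 20 mm thick, top 107 mm above the shelf (2 mm higher than the upper tier's top), on two legs. Origin: at shelf height under the middle of its end next to the turntable; the plank runs along its own -y; its +y points at the turntable's axis, 113 mm away.
- ledge_end (a point): Middle of the ledge's end next to the turntable, on its top (107 mm high), 3 mm from the upper tier's outer edge.
- tin: Closed round steel tin, diameter 90 mm, height 49 mm (too wide to grasp), 0.2 to 0.35 kg, standing upright on the ledge and overhanging both its long sides by about 15 mm. Origin: centre of its underside; z up.
- shaker: Orange plastic twist-top shaker, loose, diameter 38 mm, height 74 mm, standing on the upper tier beside the lane from the opening, about 75 mm from the axis. Origin: centre of its underside.
- salt: Glass salt cellar with steel cap, loose, diameter 37 mm, height 62 mm, standing on the upper tier on the other side of the lane. Origin: centre of its underside.
- cruet: Amber glass vinegar cruet with stopper, loose, diameter 48 mm at the body, 20 mm at the neck, total height 155 mm, on the lower tier (disc of radius 165 mm, top 20 mm above the shelf), so it reaches to 175 mm. Origin: centre of its underside.
- mustard: Closed yellow mustard jar, loose, diameter 52 mm, height 68 mm, on the lower tier, partly under the upper one. Origin: centre of its underside.
- oil: Green glass oil bottle, loose, diameter 60 mm, height 200 mm, on the shelf on the far side of the ledge. Origin: centre of its underside.
- can_a: Steel can with red label, loose, diameter 66 mm, height 80 mm, on the shelf beyond the ledge. Origin: centre of its underside.
- can_b: Steel can with green label, loose, diameter 66 mm, height 50 mm, on the shelf on the robot's side of the ledge. Origin: centre of its underside.

How it is judged:
By the outcome, as a careful person would: the job done as asked, in the order asked, and still so for the second after the job is handed in, with the robot touching nothing.
It also fails if it takes over 64 s, if anything falls off the work surface, if the arm or the gripper's body presses on something with over 40 N, if the wrist force passes 120 N, or if a joint passes its speed limit or range.

### The arm

A 6-joint arm with a two-finger parallel gripper is mounted at the origin on the work surface. World frame = base frame: x ahead of the robot, y to its left, z up, the work surface at z = 0. Lengths are in m, angles in degrees, forces in N, time in s.
With the tool pointing down it reaches from about 0.3 to 0.75 m from the base axis. Payload 8.5 kg.
Tool frame: the origin (TCP) lies midway between the tips of the shut fingers; the grasp point (between the pads) lies 19 mm behind it (env.grasp_offset is the distance from the TCP to the grasp point, in m); z points along the fingers, y is the line along which they close (so a half turn about z gives the same grasp; the last joint's range is limited). The gripper opens to 85 mm and grips with 20 to 120 N. Pads are 22 mm wide; open, the fingers measure 114 mm over their backs; the gripper's body (76 mm by 85 mm) begins 54 mm behind the grasp point. The pads swing forward as they close: fully open they stand 13 mm farther back than shut.
Start: joints at [62.321, 21.807, 74.336, -0, 83.858, -12.336], TCP at [0.146, 0.53, 0.231] pointing down, gripper open.
Joint ranges: [-178.18, 178.18], [-50.72, 133.34], [12.68, 142.11], [-81.47, 261.47], [9.98, 163.14], [-165.26, 165.26]. Speed limits (degrees/s): [136.94, 136.94, 180, 180, 180, 180].

### API

Orientations are given as a 3x3 rotation matrix whose columns are the frame's x, y, z axes.
In Python, from rig import env gives the robot as it stands.
- The arm moves only by the tool servo_tool, never from a script. Its argument "deltas" is text: rows parted by semicolons, each of 7 numbers parted by spaces: the opening, from 0 (shut) to 1 (fully open), then the shift along the tool's x, y, z in mm, then the turn, a rotation vector about the tool's x, y, z in rad. A call has 1 to 8 rows; each row shifts and turns the commanded pose from where the row before left it, along the tool's axes as they then stand; what a row does not reach is not made up. A row lasts 1/12 s, in which the tool goes at most 41.7 mm and 7.16 degrees, less where a joint would pass 70% of its speed; a pose out of reach is approached as far as the arm can. A call is refused whole if a number of a shift passes 41.7 or a number of a turn 0.125, either way. A call with a gripper value outside its range is refused whole. The fingers move at their own pace and stop on an object; "newtons" is the grip in N (left out, the last holds). Time passes only in rows, so rows that do not move let the fingers close. It gives the time, the measured TCP pose, the force, the opening and the grip force at its end, in the units of the state.
- env.observe(): the state, without advancing time (a new reading comes with each control period).
- env.get_image(name): name is "scene" or "top" or "wrist"; returns a dict with "img" (384x512x3 uint8, red, green, blue), "depth" (384x512 float32, m along the optical axis (not along the pixel's ray), 0 where there is no reading), "camera_matrix" (3x3 intrinsics, pixels), "D" ([k1, k2, p1, p2, k3] as OpenCV has them; the pictures are not rectified), "world_to_cam" (4x4, takes a point from world to camera coordinates). Camera axes: x right, y down, z forward; pixel columns grow to the right and rows downward; lengths in m; the calibration is good to about 2 mm. A picture is of the moment at which its call begins.
- env.close_job(): hands the job in; it is judged then, once.
Trained networks look in a picture, given as the dict that the camera call returned (one of the last four; its "shot" number tells which), for a name from the list of things; names that differ only in an ending like _2 or _b are one class to them, and where a whole thing is asked for, a point or a joint stands for the part that bears it (a point fixed in the world has none). Each returns a list of dicts, best first, with "conf" (0 to 1); they miss things now and then, are a little off and sometimes report something else, mostly with a low value. They report only what shows in the picture. A call takes as long as a camera call.
- env.spot_in(name, picture): "bbox" ([centre column, centre row, width, height] in pixels, round what is visible of it).
- env.spot_point(name, picture): "uv" ([column, row] in pixels: a listed point, or the origin of a listed thing).
The state is a dict: "time_s": time; "q": joint angles; "qvel": joint speeds; "joint_efforts": joint torques, N m; "position": TCP position; "tool_rot": TCP orientation; "ft_force": force on the tool from outside, world axes, zero at the start; "wrist_torque": the same for the moment, N m; "grip_width": finger opening in m; "gripper_force": force on a finger pad.
Only numpy, scipy, OpenCV 4.12 (cv2) and the standard library are available. Lean on these libraries where they do the work, as an engineer would, in place of code of your own. Each camera call takes 0.05 s, during which the arm holds its last target. There are 200 camera calls.

## Working session

There is one attempt and no reset: what is moved stays moved. The work goes in short steps, Python scripts to look and compute and a tool call to move; the robot and the scene stay as the last step left them, time stands still between calls to the robot, and variables do not carry over. Pictures are saved under pics/ and viewed, at most 10 in all, crops included, and the job is handed in when it is done.

Besides the shell and the picture viewer there is one more tool, called after ">>>" by a JSON object that holds its "op" and its "data". servo_tool: Moves the arm, as the interface text tells. Its arguments: {"type":"object","properties":{"deltas":{"type":"string"},"newtons":{"type":"number"}},"required":["deltas"]}

```bash
mkdir -p pics; cat > h.py <<'E'
import numpy as np, cv2
from rig import env
def ray(p,uv):
    K=np.array(p["camera_matrix"]);D=np.array(p["D"]);T=np.array(p["world_to_cam"])
    n=cv2.undistortPoints(np.array([[uv]],float),K,D)[0,0]
    R=T[:3,:3];c=-R.T@T[:3,3];d=R.T@np.array([n[0],n[1],1.]);return c,d
def at_z(p,uv,z):
    c,d=ray(p,uv);return c+d*(z-c[2])/d[2]
def proj(p,X):
    T=np.array(p["world_to_cam"]);r,_=cv2.Rodrigues(T[:3,:3])
    return cv2.projectPoints(np.array(X,float).reshape(-1,1,3),r,T[:3,3],np.array(p["camera_matrix"]),np.array(p["D"]))[0][:,0]
def save(p,n):cv2.imwrite("pics/"+n,cv2.cvtColor(p["img"],cv2.COLOR_RGB2BGR))
E
python3 - <<'E'
from h import *
Z=dict(tier_centre=.105,opening=.105,post=.155,ledge_end=.107,tin=.107,shaker=.105,salt=.105,cruet=.02,mustard=.02,oil=0,can_a=0)
ims=[]
for cam in("top","scene"):
    p=env.get_image(cam);ims.append(p["img"])
    for n,z in Z.items():
        for r in env.spot_point(n,p)[:2]:
            print(cam,n,round(r["conf"],2),np.round(r["uv"]),np.round(at_z(p,r["uv"],z)[:2],4))
    save(p,cam+"0.png")
print(env.observe())
E
```

```text
top tier_centre 0.9 [219. 210.] [0.5485 0.1516]
top opening 0.56 [210. 157.] [0.6547 0.1718]
top post 0.68 [254. 223.] [0.5201 0.0806]
top post 0.64 [227. 254.] [0.4655 0.1287]
top ledge_end 0.56 [276. 194.] [0.5805 0.0416]
top tin 0.83 [356. 180.] [ 0.6084 -0.1122]
top shaker 0.83 [259. 217.] [0.5357 0.0741]
top shaker 0.46 [277. 198.] [0.5732 0.0406]
top salt 0.77 [190. 233.] [0.5048 0.2071]
top cruet 0.93 [224. 158.] [0.6754 0.1548]
top cruet 0.27 [274. 196.] [0.59   0.0451]
top mustard 0.63 [355. 180.] [ 0.6251 -0.1281]
top mustard 0.62 [208. 156.] [0.679  0.1898]
top oil 0.9 [242. 102.] [0.815  0.1189]
top can_a 0.69 [354. 253.] [ 0.4702 -0.1253]
top can_a 0.6 [334. 123.] [ 0.7611 -0.089 ]
scene tier_centre 0.62 [298. 176.] [0.5493 0.1473]
scene opening 0.63 [308. 222.] [0.6573 0.1751]
scene opening 0.28 [159. 275.] [ 0.804  -0.0663]
scene post 0.95 [291. 129.] [0.4681 0.1239]
scene ledge_end 0.79 [240. 178.] [0.5708 0.0356]
scene tin 0.88 [163. 187.] [ 0.6152 -0.1098]
scene shaker 0.55 [266. 166.] [0.53   0.0825]
scene salt 0.69 [328. 162.] [0.5021 0.2055]
scene cruet 0.86 [291
[... 236 characters left out ...]
 -1.23369122e+01]), 'qvel': array([-0.0863932 , -0.00738223,  0.03241571, -0.04142367,  0.11417384,
       -0.01757852]), 'joint_efforts': array([ 1.81977557e-04, -4.48318219e+01, -2.31462622e+01, -1.85501081e-04,
        5.29225235e-04,  2.66053867e-06]), 'position': array([0.1455404 , 0.53036798, 0.23132677]), 'tool_rot': array([[-9.64359746e-01,  2.64594555e-01,  3.80552216e-05],
       [ 2.64594555e-01,  9.64359747e-01, -1.52226860e-05],
       [-4.07267637e-05, -4.61094122e-06, -9.99999999e-01]]), 'ft_force': array([-0.26049624,  0.50282636,  0.06412381]), 'wrist_torque': array([ 4.73669926e-05, -3.67730671e-02, -1.61272541e-02]), 'gripper_force': 0.0, 'grip_width': 0.08537179727483138}
```

View pics/top0.png

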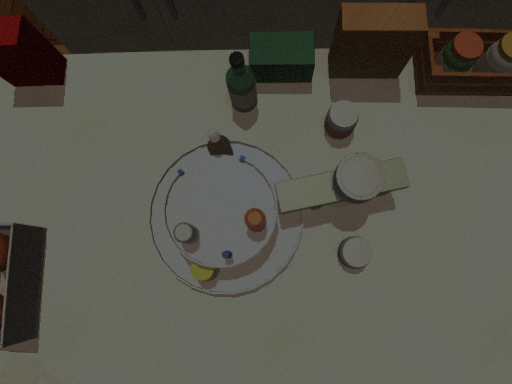

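View pics/scene0.png

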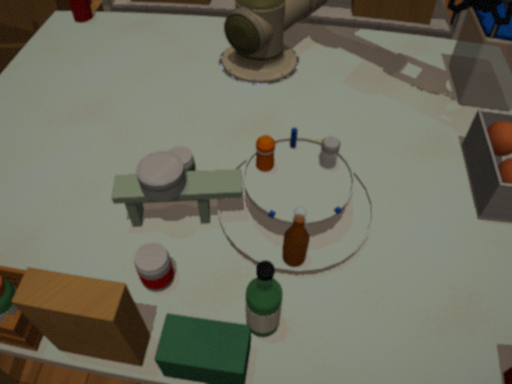

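The top view shows the post at (227,254), the opening's blue ends at (181,172) and (242,158), and the ledge end at (276,194). The shaker is at (256,219), the salt at (184,233) and the tin at (359,177). I'll refine these with geometry fits.

```bash
python3 - <<'E'
from h import *
for cam in("top","scene"):
    p=env.get_image(cam);d=p["depth"];K=np.array(p["camera_matrix"]);T=np.array(p["world_to_cam"])
    vv,uu=np.indices(d.shape)
    n=cv2.undistortPoints(np.stack([uu.ravel(),vv.ravel()],1).astype(float)[:,None],K,np.array(p["D"]))[:,0]
    X=np.c_[n*d.reshape(-1,1),d.reshape(-1,1)];W=((X-T[:3,3])@T[:3,:3]).reshape(*d.shape,3)
    ok=d>0;hsv=cv2.cvtColor(p["img"],cv2.COLOR_RGB2HSV)
    # tier top
    def near(c,r):return np.hypot(W[...,0]-c[0],W[...,1]-c[1])<r
    m=ok&near((.55,.15),.14)&(abs(W[...,2]-.107)<.012)
    P=W[m][:,:2];print(cam,"tier n",m.sum(),"enclosing",cv2.minEnclosingCircle(P.astype(np.float32)),"z",np.median(W[m][:,2]))
    m=ok&near((.61,-.11),.09)&(abs(W[...,2]-.156)<.008)
    P=W[m][:,:2];print("tin n",m.sum(),cv2.minEnclosingCircle(P.astype(np.float32)),P.mean(0),np.median(W[m][:,2]))
    m=ok&(abs(W[...,2]-.107)<.008)&(W[...,1]<.06)&(W[...,1]>-.26)&(abs(W[...,0]-.6)<.1)
    mm=cv2.morphologyEx(m.astype(np.uint8),cv2.MORPH_OPEN,np.ones((3,3)))>0
    P=W[mm&~near((.549,.15),.1125)][:,:2];print("ledge",mm.sum(),cv2.minAreaRect(P.astype(np.float32)))
    b=((hsv[...,0]>100)&(hsv[...,0]<130)&(hsv[...,1]>120)&ok&near((.55,.15),.15)).astype(np.uint8)
    k,_,st,ce=cv2.connectedComponentsWithStats(b)
    for i in range(1,k):
        if st[i,4]>=5:print("blue",st[i],np.round(ce[i],1),"z.113",np.round(at_z(p,ce[i],.111)[:2],4),"z155",np.round(at_z(p,ce[i],.152)[:2],4))
    for nme,c,z in(("shaker",(.533,.078),.172),("salt",(.503,.206),.16)):
        m=ok&near(c,.035)&(W[...,2]>z-.03);print(nme,m.sum(),np.median(W[m],0).round(4),W[m][:,2].max())
E
```

```text
top tier n 9916 enclosing ((0.5650359988212585, 0.13876473903656006), 0.12827545404434204) z 0.10460106306564335
tin n 1931 ((0.6058244705200195, -0.11078350991010666), 0.04567718133330345) [ 0.60505164 -0.11004576] 0.1554582192181616
ledge 2957 ((0.5992943644523621, -0.08467337489128113), (0.06080856919288635, 0.25621476769447327), 11.778657913208008)
blue [241 156   3   4   6] [241.8 157.5] z.113 [0.652  0.1085] z155 [0.6411 0.1051]
blue [178 170   5   5  14] [180.  171.7] z.113 [0.6239 0.2295] z155 [0.6146 0.2194]
blue [223 251   6   6  25] [225.3 253.8] z.113 [0.4661 0.1369] z155 [0.4653 0.1319]
shaker 367 [0.5247 0.0792 0.1755] 0.18081766738340257
salt 392 [0.5007 0.2024 0.1655] 0.16910036023643843
scene tier n 7139 enclosing ((0.5649489164352417, 0.13805586099624634), 0.12779425084590912) z 0.1040304241893987
tin n 1331 ((0.6070119738578796, -0.11317215859889984), 0.04578708857297897) [ 0.61080981 -0.11141784] 0.15438840533742837
ledge 2467 ((0.6056101322174072, -0.08354991674423218), (0.07397673279047012, 0.2592361867427826), 12.727360725402832)
blue [291 128   6  19  74] [293.2 136.9] z.113 [0.4435 0.1294] z155 [0.4873 0.1301]
blue [336 208   5   5  19] [337.8 209.7] z.113 [0.6263 0.228 ] z155 [0.6586 0.2225]
blue [269 211   6   6  24] [271.3 213.5] z.113 [0.6526 0.1065] z155 [0.6832 0.1087]
shaker 373 [0.538  0.0787 0.1693] 0.17966135249461665
salt 374 [0.5137 0.2032 0.16  ] 0.16738693751488243
```

>>> {"op": "servo_tool", "data": {"deltas": "0.5 -15 -11 0 0 0 0;0.5 -26 -19 0 0 0 0;0.5 -30 -22 0 0 0 0;0.5 -30 -22 0 0 0 0;0.5 -30 -22 0 0 0 0;0.5 -30 -22 0 0 0 0;0.5 -30 -22 0 0 0 0;0.5 -30 -22 0 0 0 0", "newtons": 20}}

```text
time_s: 1.97
position: [0.3165, 0.3141, 0.2315]
tool_rot: [[-0.964, 0.264, 0.0], [0.264, 0.964, 0.0], [-0.0, 0.0, -1.0]]
ft_force: [1.0, 0.2, 0.5]
grip_width: 0.0426
gripper_force: 0.0
```

>>> {"op": "servo_tool", "data": {"deltas": "0.5 -30 -22 0 0 0 0;0.5 -30 -22 0 0 0 0;0.5 -30 -22 0 0 0 0;0.5 -30 -22 0 0 0 0;0.5 -30 -22 0 0 0 0;0.5 -27 -19 0 0 0 0;0.5 -15.5 -10.3 0 0 0 0;0.5 0 0 0 0 0 -0.06"}}

```text
time_s: 2.63
position: [0.4668, 0.1276, 0.231]
tool_rot: [[-0.978, 0.21, 0.001], [0.21, 0.978, -0.001], [-0.001, -0.001, -1.0]]
ft_force: [-0.5, 0.5, -0.9]
grip_width: 0.0425
gripper_force: 0.0
```

>>> {"op": "servo_tool", "data": {"deltas": "0.5 0 0 0 0 0 -0.1;0.5 0 0 0 0 0 -0.11;0.5 0 0 0 0 0 -0.11;0.5 0 0 0 0 0 -0.1075;0.5 0 0 0 0 0 0;0.5 0 0 0 0 0 0"}}

```text
time_s: 3.13
position: [0.4646, 0.1304, 0.2314]
tool_rot: [[-0.977, -0.215, 0.0], [-0.215, 0.977, 0.0], [-0.0, -0.0, -1.0]]
ft_force: [0.3, -0.7, -0.1]
grip_width: 0.0426
gripper_force: 0.0
```

```bash
python3 - <<'E'
from h import *
p=env.get_image("wrist");save(p,"w1.png")
o=env.observe();R=o["tool_rot"];print(o["time_s"],o["position"],np.degrees(np.arctan2(R[1,1],R[0,1])),o["grip_width"])
for r in env.spot_point("post",p)[:2]:print(r,at_z(p,r["uv"],.155))
hsv=cv2.cvtColor(p["img"],cv2.COLOR_RGB2HSV)
b=((hsv[...,0]>100)&(hsv[...,0]<130)&(hsv[...,1]>120)).astype(np.uint8)
k,_,st,ce=cv2.connectedComponentsWithStats(b)
for i in range(1,k):
    if st[i,4]>30:print(st[i],ce[i],at_z(p,ce[i],.155)[:2])
E
```

```text
3.1833 [0.46455234 0.13042374 0.23137032] 102.39561441439663 0.042602806978131236
{'uv': [255.8, 201.9], 'conf': 0.64} [0.46658568 0.1302437  0.155     ]
[249 177  17  31 400] [256.935  192.6075] [0.45949116 0.12951919]
```

View pics/w1.png

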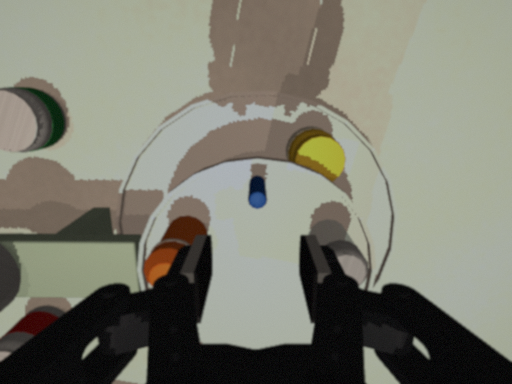

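>>> {"op": "servo_tool", "data": {"deltas": "0.5 0 0 15 0 0 0;0.5 0 0 25 0 0 0;0.5 0 0 30 0 0 0;0.5 0 0 24 0 0 0;0.5 0 0 15 0 0 0;0 0 0 0 0 0 0;0 0 0 0 0 0 0;0 0 0 0 0 0 0", "newtons": 20}}

```text
time_s: 3.9
position: [0.4649, 0.1304, 0.1231]
tool_rot: [[-0.976, -0.217, 0.001], [-0.217, 0.976, 0.0], [-0.001, -0.0, -1.0]]
ft_force: [1.8, 0.2, -8.2]
grip_width: 0.0135
gripper_force: 20.3
```

>>> {"op": "servo_tool", "data": {"deltas": "0 0 0 0 0 0 0;0 0 0 0 0 0 0;0 0 0 0 0 0 0"}}

```text
time_s: 4.15
position: [0.4649, 0.1304, 0.123]
tool_rot: [[-0.976, -0.218, 0.002], [-0.218, 0.976, 0.0], [-0.002, -0.0, -1.0]]
ft_force: [0.2, 0.9, -1.5]
grip_width: 0.0134
gripper_force: 20.9
```

Post gripped; turning.

>>> {"op": "servo_tool", "data": {"deltas": "0 0 2.6 0 0 0 0.03;0 -0.1 4.4 0 0 0 0.05;0 -0.2 6.2 0 0 0 0.07;0 -0.2 6.2 0 0 0 0.07;0 -0.2 6.2 0 0 0 0.07;0 -0.2 6.2 0 0 0 0.07;0 -0.2 6.2 0 0 0 0.07;0 -0.2 6.2 0 0 0 0.07"}}

```text
time_s: 4.82
position: [0.4661, 0.1743, 0.123]
tool_rot: [[-0.96, 0.28, 0.001], [0.28, 0.96, -0.0], [-0.001, 0.0, -1.0]]
ft_force: [1.0, -2.0, 0.0]
grip_width: 0.0131
gripper_force: 21.1
```

>>> {"op": "servo_tool", "data": {"deltas": "0 -0.2 6.2 0 0 0 0.07;0 -0.2 6.2 0 0 0 0.07;0 -0.2 6.2 0 0 0 0.07;0 -0.2 6.2 0 0 0 0.07;0 -0.2 6.2 0 0 0 0.07;0 -0.2 6.2 0 0 0 0.07;0 -0.1 4.4 0 0 0 0.05;0 0 2.2 0 0 0 0.025"}}

```text
time_s: 5.48
position: [0.488, 0.2118, 0.123]
tool_rot: [[-0.712, 0.702, 0.001], [0.702, 0.712, -0.0], [-0.001, 0.001, -1.0]]
ft_force: [-0.0, -1.6, 1.3]
grip_width: 0.0131
gripper_force: 21.2
```

>>> {"op": "servo_tool", "data": {"deltas": "0 -0.1 4.4 0 0 0 0.05;0 -0.2 6.2 0 0 0 0.07;0 -0.2 6.2 0 0 0 0.07;0 -0.2 6.2 0 0 0 0.07;0 -0.2 6.2 0 0 0 0.07;0 -0.2 6.2 0 0 0 0.07;0 -0.2 6.2 0 0 0 0.07;0 -0.1 4.4 0 0 0 0.05"}}

```text
time_s: 6.15
position: [0.5271, 0.2346, 0.123]
tool_rot: [[-0.268, 0.963, 0.001], [0.963, 0.268, -0.001], [-0.001, 0.0, -1.0]]
ft_force: [-0.8, -4.0, 0.4]
grip_width: 0.0129
gripper_force: 21.2
```

>>> {"op": "servo_tool", "data": {"deltas": "0 -0.1 3.5 0 0 0 0.04;0 0 2.6 0 0 0 0.03;0 0 0 0 0 0 0;0 0 0 0 0 0 0;0 0 0 0 0 0 0"}}

```text
time_s: 6.57
position: [0.5328, 0.2359, 0.123]
tool_rot: [[-0.205, 0.979, 0.001], [0.979, 0.205, -0.001], [-0.001, 0.001, -1.0]]
ft_force: [-0.0, -6.8, 1.3]
grip_width: 0.013
gripper_force: 21.4
```

```bash
cat > tier.py <<'E'
from h import *
def blues(cams=("top","scene")):
    for cam in cams:
        p=env.get_image(cam);hsv=cv2.cvtColor(p["img"],cv2.COLOR_RGB2HSV)
        b=((hsv[...,0]>100)&(hsv[...,0]<130)&(hsv[...,1]>110)).astype(np.uint8)
        k,_,st,ce=cv2.connectedComponentsWithStats(b);E=[]
        for i in range(1,k):
            w=at_z(p,ce[i],.111)[:2];w2=at_z(p,ce[i],.152)[:2]
            if st[i,4]>=4 and np.hypot(*(w-[.551,.15]))<.16:
                E.append(w);print(cam,st[i,4],np.round(ce[i],1),"z.111",w.round(4),"z.152",w2.round(4))
        yield cam,p,E
E
python3 - <<'E'
from tier import *
for cam,p,E in blues():
    save(p,cam+"2.png")
    for n in("opening","shaker","salt","post"):
        for r in env.spot_point(n,p)[:1]:print(n,r["conf"],at_z(p,r["uv"],.155 if n=="post" else .105)[:2].round(4))
E
```

```text
top 16 [258.5 168.8] z.111 [0.6294 0.0758] z.152 [0.6198 0.0741]
top 13 [270.9 231.6] z.111 [0.508  0.0516] z.152 [0.505  0.0512]
opening 0.84 [0.5794 0.0481]
shaker 0.91 [0.4839 0.1761]
salt 0.62 [0.6132 0.2016]
post 0.68 [0.5322 0.2378]
scene 15 [252. 155.] z.111 [0.5095 0.0501] z.152 [0.5492 0.0558]
scene 5 [342.6 175.2] z.111 [0.5385 0.2358] z.152 [0.5763 0.2298]
scene 18 [255.  202.2] z.111 [0.6305 0.0732] z.152 [0.6625 0.0775]
opening 0.81 [0.5794 0.0511]
shaker 0.69 [0.4901 0.1721]
salt 0.57 [0.6122 0.2003]
post 0.92 [0.5343 0.2287]
```

View pics/scene2.png

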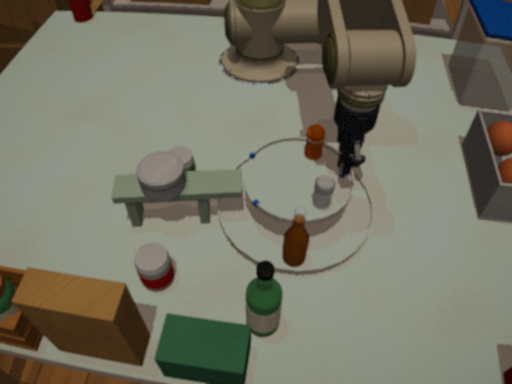

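>>> {"op": "servo_tool", "data": {"deltas": "0.4 0 0 0 0 0 0;0.4 0 0 0 0 0 0;0.4 0 0 0 0 0 0;0.4 0 0 -15 0 0 0;0.4 0 0 -30 0 0 0;0.4 0 0 -30 0 0 0;0.4 0 0 -22 0 0 0;0.4 0 0 -13 0 0 0"}}

```text
time_s: 7.73
position: [0.5329, 0.237, 0.2353]
tool_rot: [[-0.205, 0.979, 0.004], [0.979, 0.205, 0.001], [0.0, 0.004, -1.0]]
ft_force: [-0.1, -0.3, -1.2]
grip_width: 0.0342
gripper_force: 0.0
```

>>> {"op": "servo_tool", "data": {"deltas": "0.7 -15 0 0 0 0 0;0.7 -30 0 0 0 0 0;0.7 -35 0 0 0 0 0;0.7 -35 0 0 0 0 0;0.7 -35 0 0 0 0 0;0.7 -35 0 0 0 0 0;0.7 -35 0 0 0 0 0;0.7 -35 0 0 0 0 0"}}

```text
time_s: 8.4
position: [0.5846, -0.0145, 0.2324]
tool_rot: [[-0.205, 0.979, 0.0], [0.979, 0.205, 0.0], [0.0, 0.0, -1.0]]
ft_force: [0.3, 0.2, -0.2]
grip_width: 0.0598
gripper_force: 0.0
```

>>> {"op": "servo_tool", "data": {"deltas": "0.7 -35 0 0 0 0 0;0.7 -35 0 0 0 0 0;0.7 -35 0 0 0 0 0;0.7 -35 0 0 0 0 0;0.7 -24 0 0 0 0 0;0.7 -10 0 0 0 0 0;0.7 0 0 0 0 0 0;0.7 0 0 0 0 0 0"}}

```text
time_s: 9.07
position: [0.62, -0.1827, 0.2321]
tool_rot: [[-0.204, 0.979, -0.0], [0.979, 0.204, 0.001], [0.001, -0.0, -1.0]]
ft_force: [0.9, 0.4, -0.0]
grip_width: 0.0595
gripper_force: 0.0
```

```bash
python3 - <<'E'
from tier import *
for cam,p,E in blues():
    for n in("opening","tin"):
        for r in env.spot_point(n,p)[:1]:print(n,r["conf"],at_z(p,r["uv"],.107)[:2].round(4))
    hsv=cv2.cvtColor(p["img"],cv2.COLOR_RGB2HSV)
p=env.get_image("wrist");save(p,"w3.png")
o=env.observe();R=o["tool_rot"];print(o["time_s"],o["position"],np.degrees(np.arctan2(R[1,1],R[0,1])),o["grip_width"])
E
```

```text
top 17 [258.6 169. ] z.111 [0.6289 0.0755] z.152 [0.6193 0.0739]
top 31 [168.7 215.3] z.111 [0.5382 0.2479] z.152 [0.5335 0.2368]
top 13 [271.  231.8] z.111 [0.5077 0.0514] z.152 [0.5047 0.0511]
opening 0.75 [0.5754 0.0472]
tin 0.58 [ 0.6069 -0.1143]
scene 14 [252.  155.1] z.111 [0.5099 0.0501] z.152 [0.5495 0.0558]
scene 81 [343.6 166.4] z.111 [0.5141 0.2376] z.152 [0.5535 0.2315]
scene 18 [255.  202.2] z.111 [0.6305 0.0732] z.152 [0.6625 0.0775]
opening 0.77 [0.5783 0.0473]
tin 0.82 [ 0.613  -0.1124]
9.4167 [ 0.62007377 -0.182602    0.23258045] 11.837777376345302 0.05973006131640711
```

View pics/w3.png

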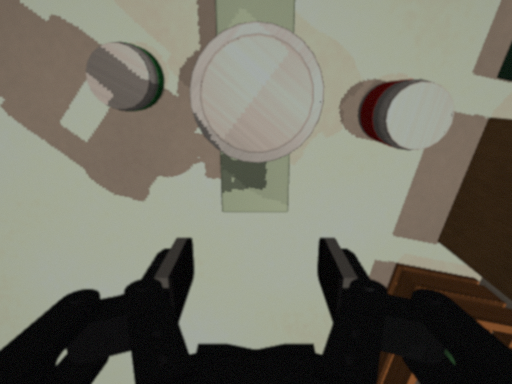

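>>> {"op": "servo_tool", "data": {"deltas": "0.7 0 0 15 0 0 0;0.7 0 0 30 0 0 0;0.7 0 0 30 0 0 0;0.7 0 0 25 0 0 0;0.7 0 0 14 0 0 0;0.7 0 0 0 0 0 0;0.7 8 0 0 0 0 0;0.7 8 0 0 0 0 0"}}

```text
time_s: 10.08
position: [0.6172, -0.1675, 0.1197]
tool_rot: [[-0.204, 0.979, 0.002], [0.979, 0.204, -0.001], [-0.001, 0.002, -1.0]]
ft_force: [-0.3, -0.3, 0.5]
grip_width: 0.0594
gripper_force: 0.0
```

>>> {"op": "servo_tool", "data": {"deltas": "0.7 5 0 0 0 0 0;0.7 3 0 0 0 0 0;0.7 3 0 0 0 0 0;0.7 3 0 0 0 0 0;0.7 3 0 0 0 0 0;0.7 5 0 0 0 0 0;0.7 6 0 0 0 0 0;0.7 6 0 0 0 0 0"}}

```text
time_s: 10.75
position: [0.6099, -0.1344, 0.1187]
tool_rot: [[-0.204, 0.979, 0.001], [0.979, 0.204, -0.001], [-0.001, 0.001, -1.0]]
ft_force: [1.0, -3.2, 3.2]
grip_width: 0.0598
gripper_force: 2.1
```

```bash
cat > tin.py <<'E'
from h import *
o=env.observe();t=np.array(o["position"]);ax=np.array([.552,.15]);u=np.array([-.204,.979]);v=np.array([.979,.204])
print("t",o["time_s"],"tcp",t.round(4),"along",((t[:2]-ax)@u).round(4),"F",o["ft_force"].round(1),o["grip_width"])
for cam in("top","scene"):
    p=env.get_image(cam)
    for n in("tin","opening","shaker","salt"):
        for r in env.spot_point(n,p)[:1]:
            w=at_z(p,r["uv"],.107)[:2]-ax;print(cam,n,round(r["conf"],2),"along/lat",(w@u).round(4),(w@v).round(4))
    save(p,cam+"_%d.png"%(o["time_s"]*100))
E
python3 tin.py; ls pics
```

```text
t 10.75 tcp [ 0.6099 -0.1344  0.1187] along -0.2903 F [ 1.  -3.2  3.2] 0.05979089412982866
top tin 0.68 along/lat -0.2493 -0.0009
top opening 0.94 along/lat -0.1025 0.0036
top shaker 0.57 along/lat 0.0421 -0.0632
top salt 0.68 along/lat 0.0365 0.0629
scene tin 0.67 along/lat -0.245 0.002
scene opening 0.95 along/lat -0.1079 0.0091
scene shaker 0.59 along/lat 0.0351 -0.0544
scene salt 0.79 along/lat 0.0368 0.066
scene0.png
scene2.png
scene_1075.png
top0.png
top2.png
top_1075.png
w1.png
w3.png
```

>>> {"op": "servo_tool", "data": {"deltas": "0.7 7 0 0 0 0 0;0.7 8 0 0 0 0 0;0.7 9 0 0 0 0 0;0.7 9 0 0 0 0 0;0.7 9 0 0 0 0 0;0.7 9 0 0 0 0 0;0.7 9 0 0 0 0 0;0.7 9 0 0 0 0 0"}}

```text
time_s: 11.92
position: [0.5955, -0.0659, 0.1184]
tool_rot: [[-0.204, 0.979, -0.0], [0.979, 0.204, -0.0], [-0.0, -0.0, -1.0]]
ft_force: [0.7, -1.5, -0.8]
grip_width: 0.06
gripper_force: 0.7
```

>>> {"op": "servo_tool", "data": {"deltas": "0.7 8 0 0 0 0 0;0.7 7 0 0 0 0 0;0.7 6 0 0 0 0 0;0.7 6 0 0 0 0 0;0.7 5 0 0 0 0 0;0.7 4 0 0 0 0 0;0.7 3 0 0 0 0 0;0.7 2 0 0 0 0 0"}}

```text
time_s: 12.58
position: [0.5874, -0.0266, 0.1184]
tool_rot: [[-0.204, 0.979, 0.0], [0.979, 0.204, -0.0], [-0.0, 0.0, -1.0]]
ft_force: [0.6, -1.6, 0.2]
grip_width: 0.06
gripper_force: 0.8
```

```bash
python3 tin.py; python3 -c "
from tier import *
for _ in blues():pass" ; ls -t pics|head -2
```

```text
t 12.5833 tcp [ 0.5874 -0.0266  0.1184] along -0.1801 F [ 0.6 -1.6  0.2] 0.06002860861037868
top tin 0.71 along/lat -0.1321 -0.0026
top opening 0.93 along/lat -0.1031 0.0046
top shaker 0.92 along/lat 0.0391 -0.0603
top salt 0.73 along/lat 0.0369 0.0605
scene tin 0.79 along/lat -0.1365 0.0063
scene opening 0.83 along/lat -0.1066 -0.0033
scene shaker 0.98 along/lat 0.0398 -0.0602
scene salt 0.93 along/lat 0.0383 0.0581
top 13 [258.5 168.8] z.111 [0.6292 0.0759] z.152 [0.6196 0.0742]
top 33 [168.8 215.3] z.111 [0.5381 0.2478] z.152 [0.5334 0.2367]
scene 15 [252.1 154.7] z.111 [0.5088 0.0501] z.152 [0.5484 0.0558]
scene 79 [343.7 166.2] z.111 [0.5135 0.2377] z.152 [0.5529 0.2316]
scene 16 [254.9 202.4] z.111 [0.6312 0.0732] z.152 [0.6632 0.0775]
scene_1258.png
top_1258.png
```

>>> {"op": "servo_tool", "data": {"deltas": "0.7 3 0 0 0 0 0;0.7 4 0 0 0 0 0;0.7 5 0 0 0 0 0;0.7 5 0 0 0 0 0;0.7 5 0 0 0 0 0;0.7 5 0 0 0 0 0;0.7 5 0 0 0 0 0;0.7 5 0 0 0 0 0"}}

```text
time_s: 13.85
position: [0.5796, 0.01, 0.1183]
tool_rot: [[-0.204, 0.979, -0.0], [0.979, 0.204, 0.0], [0.0, -0.0, -1.0]]
ft_force: [1.3, -1.5, 0.3]
grip_width: 0.0596
gripper_force: 1.4
```

>>> {"op": "servo_tool", "data": {"deltas": "0.7 5 0 0 0 0 0;0.7 5 0 0 0 0 0;0.7 5 0 0 0 0 0;0.7 5 0 0 0 0 0;0.7 5 0 0 0 0 0;0.7 5 0 0 0 0 0;0.7 4 0 0 0 0 0;0.7 3 0 0 0 0 0"}}

```text
time_s: 14.52
position: [0.5722, 0.0461, 0.1184]
tool_rot: [[-0.204, 0.979, 0.0], [0.979, 0.204, 0.0], [-0.0, 0.0, -1.0]]
ft_force: [0.0, -1.6, -1.5]
grip_width: 0.0595
gripper_force: 0.7
```

```bash
python3 tin.py; python3 -c "
from tier import *
for _ in blues():pass" ; ls -t pics|head -2; cp $(ls -t pics/scene*|head -1) pics/sv.png
```

```text
t 14.5167 tcp [0.5722 0.0461 0.1184] along -0.1058 F [ 0.  -1.6 -1.5] 0.05952979410389958
top tin 0.56 along/lat -0.0589 -0.0005
top shaker 0.57 along/lat 0.0391 -0.0603
top salt 0.6 along/lat 0.0356 0.0646
scene tin 0.91 along/lat -0.0678 0.0105
scene opening 0.57 along/lat -0.1099 0.0074
scene shaker 0.63 along/lat 0.0031 0.0005
scene salt 0.75 along/lat 0.0364 0.0652
top 33 [168.8 215.2] z.111 [0.5384 0.2477] z.152 [0.5337 0.2366]
scene 80 [343.7 166.2] z.111 [0.5136 0.2378] z.152 [0.5529 0.2317]
scene 16 [254.9 202.4] z.111 [0.6312 0.0732] z.152 [0.6632 0.0775]
scene_1451.png
top_1451.png
```

View pics/sv.png

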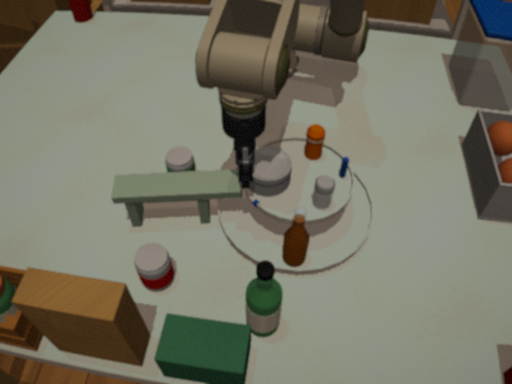

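>>> {"op": "servo_tool", "data": {"deltas": "0.7 3 0 0 0 0 0;0.7 4 0 0 0 0 0;0.7 4 0 0 0 0 0;0.7 4 0 0 0 0 0;0.7 3 0 0 0 0 0;0.7 2 0 0 0 0 0;0.7 1 0 0 0 0 0;0.7 0 0 0 0 0 0"}}

```text
time_s: 15.78
position: [0.5679, 0.0665, 0.1183]
tool_rot: [[-0.204, 0.979, -0.0], [0.979, 0.204, 0.0], [0.0, -0.0, -1.0]]
ft_force: [0.2, 0.3, 0.2]
grip_width: 0.0601
gripper_force: 0.0
```

>>> {"op": "servo_tool", "data": {"deltas": "0.7 -2 0 0 0 0 0;0.7 -6 0 0 0 0 0;0.7 -10 0 0 0 0 0;0.7 -10 0 0 0 0 0;0.7 0 0 -10 0 0 0;0.7 0 0 -25 0 0 0;0.7 0 0 -35 0 0 0;0.7 0 0 -35 0 0 0"}}

```text
time_s: 16.45
position: [0.5733, 0.0383, 0.225]
tool_rot: [[-0.203, 0.979, -0.001], [0.979, 0.203, 0.0], [0.001, -0.001, -1.0]]
ft_force: [0.8, -0.4, -0.5]
grip_width: 0.06
gripper_force: 0.0
```

>>> {"op": "servo_tool", "data": {"deltas": "0.7 -25 0 -20 0 0 0;0.7 -35 0 0 0 0 0;0.7 -35 0 0 0 0 0;0.7 -35 0 0 0 0 0;0.7 -20 0 0 0 0 0;0.7 0 0 0 0 0 0;0.7 0 0 0 0 0 0"}}

```text
time_s: 17.03
position: [0.6042, -0.1091, 0.2436]
tool_rot: [[-0.202, 0.979, 0.0], [0.979, 0.202, 0.0], [0.0, 0.0, -1.0]]
ft_force: [0.1, -0.3, 0.3]
grip_width: 0.0598
gripper_force: 0.0
```

```bash
python3 tin.py; python3 -c "
from tier import *
for _ in blues():pass" ; cp $(ls -t pics/top_*|head -1) pics/tv.png; python3 -c "
import cv2;a=cv2.imread('pics/tv.png')[110:300,120:400];cv2.imwrite('pics/tv.png',cv2.resize(a,None,fx=2.8,fy=2.8))"
```

```text
t 17.0333 tcp [ 0.6042 -0.1091  0.2436] along -0.2643 F [ 0.1 -0.3  0.3] 0.05981812136372581
top tin 0.64 along/lat -0.0387 -0.0017
top opening 0.71 along/lat -0.1041 -0.0018
top shaker 0.65 along/lat 0.0395 -0.0666
top salt 0.76 along/lat 0.0399 0.0632
scene tin 0.91 along/lat -0.0484 0.0068
scene opening 0.72 along/lat -0.1084 0.0078
scene shaker 0.83 along/lat 0.0391 -0.0611
scene salt 0.89 along/lat 0.0353 0.0683
top 16 [258.5 169. ] z.111 [0.6289 0.0758] z.152 [0.6193 0.0741]
top 31 [168.6 215.3] z.111 [0.5382 0.248 ] z.152 [0.5336 0.2369]
top 15 [271.1 231.9] z.111 [0.5075 0.0513] z.152 [0.5045 0.0509]
scene 14 [252.  155.1] z.111 [0.5099 0.0501] z.152 [0.5495 0.0558]
scene 79 [343.7 166.2] z.111 [0.5135 0.2377] z.152 [0.5529 0.2316]
scene 18 [255.  202.2] z.111 [0.6305 0.0732] z.152 [0.6625 0.0775]
```

View pics/tv.png

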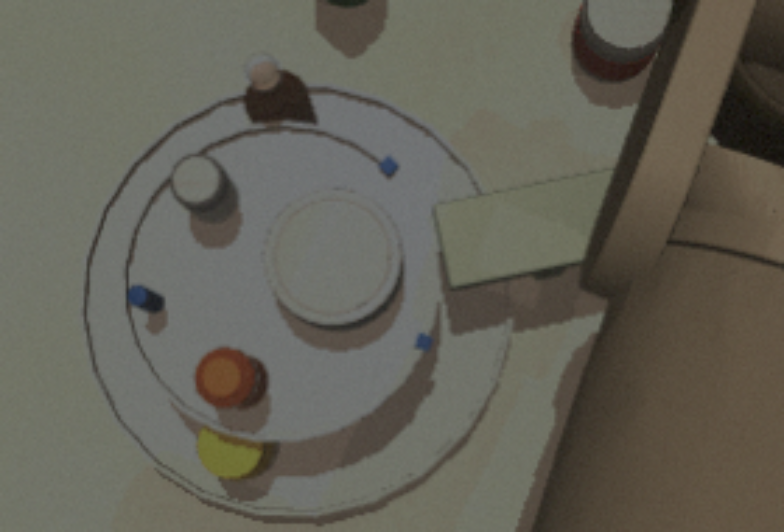

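The crop shows the tin (334,258) flat and wholly inside the rim. The blue ends (389,166) and (424,341) sit either side of the ledge end, and the shaker and salt are both standing. I'll hand the job in.

```bash
python3 -c "
from rig import env
print(env.close_job())"
```

```text
the job is handed in; nothing more can be done
None
```

I turned the upper tier until its opening faced the ledge (within about 1° by the cameras), slid the tin in without lifting it until it stood flat inside the rim, and handed the job in at about 17 s. The shaker and salt cellar were still standing in the last picture; the judge returned no verdict.

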